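Rehang the pottery templates on their peg stands

TASK

The short plywood template has been hung on the tall peg stand, where the tall template belongs. First move the short template over to the low peg stand and leave it hanging there by its hole; then take the tall template out of the slotted block and hang it by its hole on the tall peg stand. Leave the spare template and everything else on the bench where it is.

Things in the scene. Friction and masses are not known exactly. Their poses are not given: they have to be found in the camera images.
- tall_template: 10 mm plywood profile template, upright. Origin: centre of bottom edge; z up, x the plate's normal (hole's axis), y across. Hole 32 mm wide, centre 55 mm below the top edge, mid-width: 39 mm of plain wood above it to pinch. 200 mm long, the longest: head 80 mm wide, waist 52, foot 74; about 110 g. Starts in one of the slotted block's slots.
- tall_template_hole (a point): centre of the tall template's hole (145 mm above its bottom edge, mid-thickness); axes as the template
- short_template: 10 mm plywood profile template, upright. Origin: centre of bottom edge; z up, x the plate's normal (hole's axis), y across. Hole 32 mm wide, centre 55 mm below the top edge, mid-width: 39 mm of plain wood above it to pinch. 130 mm long, the shortest: head 80 mm wide, foot 90 mm wide; about 80 g. Starts hanging on the tall stand's peg, 45 to 60 mm in front of the post.
- short_template_hole (a point): centre of the short template's hole (75 mm above its bottom edge, mid-thickness); axes as the template
- spare_template: 10 mm plywood profile template, upright. Origin: centre of bottom edge; z up, x the plate's normal (hole's axis), y across. Hole 32 mm wide, centre 55 mm below the top edge, mid-width: 39 mm of plain wood above it to pinch. 165 mm long: head 80 mm wide, tapering to 50 mm at the foot. Stands in the other slot of the slotted block and stays there.
- tall_stand: wooden peg stand, fixed to the bench. Origin: on the bench, under the front face of its post; -x is the way its peg points, z up. Foot 100 x 110 x 18 mm centred at the origin; post 28 x 34 mm on the +x side of the origin, top 207 mm above the bench; peg axis 200 mm above the bench.
- tall_stand_peg (a point): root of the tall stand's peg, on the peg's axis at the post's front face, axes as the stand. The peg is a level steel rod 10 mm in diameter, 90 mm long towards -x, its end turned up: that end (10 mm thick, centred 90 mm out) reaches 14 mm above the axis. A hung hole's centre rests about 11 mm below the axis.
- low_stand: wooden peg stand, fixed to the bench. Origin: on the bench, under the front face of its post; -x is the way its peg points, z up. Foot 100 x 110 x 18 mm centred at the origin; post 28 x 34 mm on the +x side of the origin, top 127 mm above the bench; peg axis 120 mm above the bench, too low for the tall template.
- low_stand_peg (a point): root of the low stand's peg, on the peg's axis at the post's front face, axes as the stand; peg of the same shape as the tall stand's (10 mm rod, 90 mm long towards -x, upturned end reaching 14 mm above the axis). It starts empty.
- slot_block: dark wooden block with two parallel slots, fixed to the bench. Origin: centre of its underside; base 170 (x) x 110 (y) x 12 mm. Slots run along y at x = -40 and +40 mm, about 12 mm wide, open at the ends; their floor is 12 mm and their side walls' top 48 mm above the bench, so a template is lifted 36 mm to clear.
- bottle: water bottle, clear plastic, 62 mm diameter, 190 mm high; origin at the centre of its underside
- brush_jar: white jar of brushes, 68 mm diameter, 100 mm high, with brushes up to about 165 mm; origin at the centre of its underside
- mug: white mug, 80 mm diameter, 90 mm high, handle at its +y; origin at the centre of its underside
- clay_paddle: wooden clay spatula 200 mm long, lying flat along its x; less than 30 mm high
- mallet: wooden mallet 200 mm long, lying flat along its x; less than 30 mm high

How it is judged:
By the outcome, as a careful person would: the job done as asked, in the order asked, and still so for the second after the job is handed in, with the robot touching nothing.
It also fails if it takes over 72 s, if anything falls off the work surface, if the arm or the gripper's body presses on something with over 40 N, if the wrist force passes 120 N, or if a joint passes its speed limit or range.

ROBOT

A 7-joint arm with a two-finger parallel gripper is mounted at the origin on the work surface. World frame = base frame: x ahead of the robot, y to its left, z up, the work surface at z = 0. Lengths are in m, angles in rad, forces in N, time in s.
With the tool pointing down it reaches from about 0.425 to 1.025 m from the base axis. Payload 3.6 kg.
Tool frame: the origin (TCP) lies at the very end of the fingers, on their centre line; the grasp point (between the pads) lies 19 mm behind it (arm.grip_point_offset is the distance from the TCP to the grasp point, in m); z points along the fingers, y is the line along which they close (so a half turn about z gives the same grasp; the last joint's range is limited). The gripper opens to 85 mm and grips with 20 to 120 N. Pads are 22 mm wide; open, the fingers measure 114 mm over their backs; the gripper's body (76 mm by 85 mm) begins 54 mm behind the grasp point. The pads swing forward as they close: fully open they stand 13 mm farther back than shut.
Start: joints at [-1.3, 0.591, 0.048, 1.609, -0.033, 0.943, -0.034], TCP at [0.259, 0.677, 0.231] pointing down, gripper open.
Joint ranges: [-2.69, 2.69], [-0.47, 2.24], [-1.27, 1.36], [0.19, 2.51], [-1.53, 4.68], [0.08, 2.07], [-3.09, 3.09]. Speed limits (rad/s): [2.57, 2.57, 3.14, 3.14, 3.14, 3.14, 3.14].

INTERFACE

Orientations are given as a 3x3 rotation matrix whose columns are the frame's x, y, z axes.
In Python, from plant import arm, vision, order gives the robot as it stands.
- The arm moves only by the shell command python3 -m crank 'ROWS'. ROWS is text: rows parted by semicolons, each of 7 numbers parted by spaces: the turn, a rotation vector about the tool's x, y, z scaled (see below), then the shift along the tool's x, y, z scaled (see below), then the closure, from -1 (fully open) to 1 (shut). In form: ax ay az tx ty tz grip; .... A call has 1 to 10 rows; each row is the pose to reach, as a shift and turn from the pose commanded when the call began, along the tool's axes at that moment; what a row does not reach only later rows make up. The controller multiplies each number of a shift by 50 cm and each number of a turn by pi/4 rad. A row lasts 1/8 s, in which the tool goes at most 62.5 mm and 10.7 degrees, less where a joint would pass 70% of its speed; a pose out of reach is approached as far as the arm can. A call with a number of a shift or a turn outside -1 to 1 is refused whole. A call with a gripper value outside its range is refused whole. The fingers move at their own pace and stop on an object; the grip force is fixed at half the most. Time passes only in rows, so rows that repeat a pose let the fingers close. It gives the time, the measured TCP pose, the force, the opening and the grip force at its end, in the units of the state.
- arm.state(): the state, without advancing time (a new reading comes with each control period).
- vision.read_camera(name): name is "scene" or "top" or "wrist"; returns a dict with "color" (400x640x3 uint8, red, green, blue), "mtx" (3x3 intrinsics, pixels), "view" (4x4, takes a point from world to camera coordinates); the wrist camera has in their place "hand_eye" (4x4, takes a point from camera to tool coordinates, whose origin is the TCP and whose axes are the flange's). Camera axes: x right, y down, z forward; pixel columns grow to the right and rows downward; lengths in m; the calibration is good to about 2 mm. A picture is of the moment at which its call begins: read the wrist's pose just before it. There is no depth.
- order.close_job(): hands the job in; it is judged then, once.
The state is a dict: "time": time; "qpos": joint angles; "qd": joint speeds; "tau": joint torques, N m; "tool_pos": TCP position; "tool_rot": TCP orientation; "force": force on the tool from outside, world axes, zero at the start; "moment": the same for the moment, N m; "gripper_width": finger opening in m; "finger_force": force on a finger pad.
Only numpy, scipy, OpenCV 4.12 (cv2) and the standard library are available. Lean on these libraries where they do the work, as an engineer would, in place of code of your own. Each camera call takes 0.05 s, during which the arm holds its last target. There are 200 camera calls.

## Working session

There is one attempt and no reset: what is moved stays moved. The work goes in short steps, Python scripts to look and compute and a shell command to move; the robot and the scene stay as the last step left them, time stands still between calls to the robot, and variables do not carry over. Pictures are saved under pics/ and viewed, at most 10 in all, crops included, and the job is handed in when it is done.

```bash
ls; mkdir -p pics
python3 - <<'E'
from plant import arm,vision
import cv2,numpy as np
np.set_printoptions(precision=4,suppress=True)
s=arm.state();print(s['time'],s['tool_pos'],s['tool_rot'],s['gripper_width'],arm.grip_point_offset)
for n in ['scene','top']:
    c=vision.read_camera(n);cv2.imwrite(f'pics/{n}0.png',c['color'][:,:,::-1]);print(n,c['mtx'],c['view'])
    np.savez(f'{n}0.npz',**c)
E
```

```text
pics
0.0 [0.2584 0.6765 0.2301] [[-0.9342  0.3567 -0.0007]
 [ 0.3567  0.9342 -0.0021]
 [-0.0001 -0.0023 -1.    ]] 0.08539227611203953 0.0187
scene [[387.746    0.     317.7941]
 [  0.     387.746  199.6832]
 [  0.       0.       1.    ]] [[ 0.0967  0.9953  0.0091 -0.0442]
 [ 0.6123 -0.0523 -0.7889 -0.2565]
 [-0.7847  0.0818 -0.6145  1.4194]
 [ 0.      0.      0.      1.    ]]
top [[446.7023   0.     319.5392]
 [  0.     446.7023 200.0391]
 [  0.       0.       1.    ]] [[-0.0083 -1.      0.001   0.0113]
 [-0.9867  0.008  -0.1624  0.5896]
 [ 0.1624 -0.0024 -0.9867  1.242 ]
 [ 0.      0.      0.      1.    ]]
```

View pics/scene0.png

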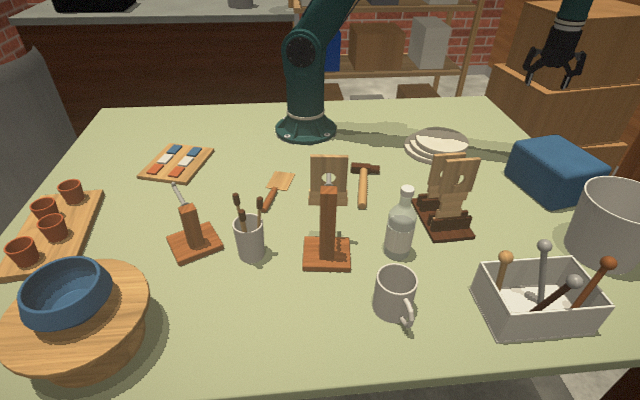

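View pics/top0.png

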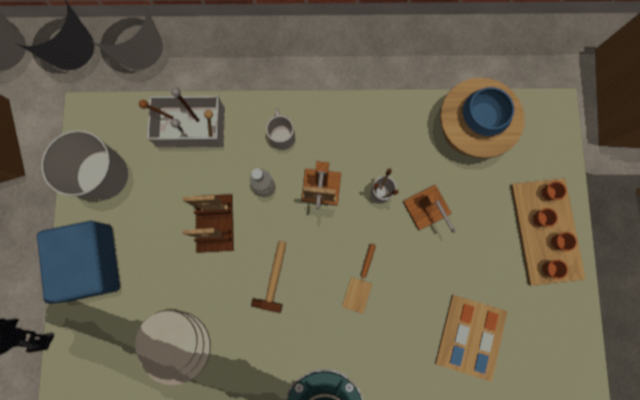

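The scene view shows the tall stand near (328,240) with the short template behind its post, the low stand at (192,235), and the slot block at (445,210). The top view has them at (322,187), (430,207) and (212,222). I'll zoom in on these next.

Run:
```python
import cv2,numpy as np
t=cv2.imread('pics/top0.png');s=cv2.imread('pics/scene0.png')
def crop(im,x,y,w,h,k):return cv2.resize(im[y:y+h,x:x+w],None,fx=k,fy=k,interpolation=cv2.INTER_CUBIC)
a=np.hstack([crop(t,180,180,80,75,5),crop(t,295,155,80,75,5)])
b=np.hstack([crop(t,395,175,80,60,5),crop(s,405,145,80,60,5)])
cv2.imwrite('pics/z1.png',np.vstack([a,b])[:600])
a=np.hstack([crop(s,290,145,80,75,5),crop(s,405,145,80,75,5)])
b=np.hstack([crop(s,160,175,80,60,5)[:225],crop(s,290,215,80,60,5)[:225]])
cv2.imwrite('pics/z2.png',np.vstack([a,b]))
```

```text
(no output)
```

View pics/z1.png

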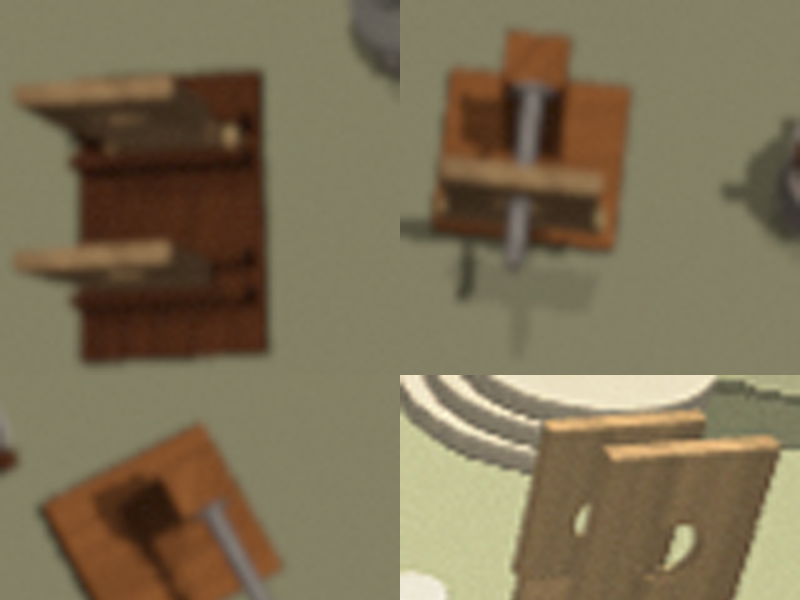

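View pics/z2.png

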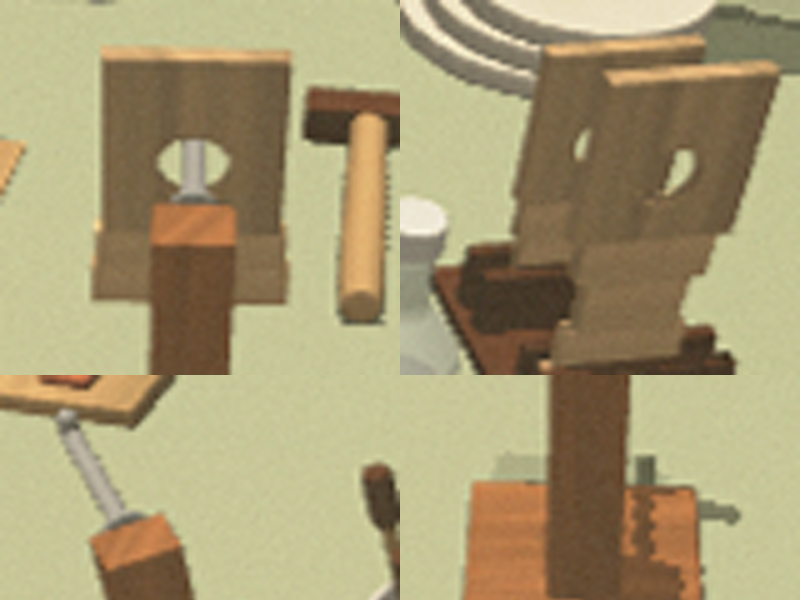

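The top crop shows the upper block template's edge running (183,199)–(215,197) and the lower one's (183,232)–(214,230). The short template's edge runs (303,189)–(336,191). The low peg runs from about (436,202) to (453,231). Next I'll triangulate these.

```bash
cat > h.py <<'E'
import numpy as np,cv2
np.set_printoptions(precision=4,suppress=True)
def load(n):
    c=np.load(n+'.npz');return c['mtx'],c['view']
def P(K,V):return K@V[:3]
def tri(M1,p1,M2,p2):
    X=cv2.triangulatePoints(M1,M2,np.array(p1,float).reshape(2,1),np.array(p2,float).reshape(2,1))[:,0]
    X=X[:3]/X[3]
    e=[np.linalg.norm((M@np.r_[X,1])[:2]/(M@np.r_[X,1])[2]-p) for M,p in((M1,p1),(M2,p2))]
    return X,max(e)
def plane(K,V,p,z):
    R=V[:3,:3];t=V[:3,3];C=-R.T@t
    d=R.T@np.linalg.inv(K)@np.r_[p,1.];return C+d*(z-C[2])/d[2]
E
python3 - <<'E'
from h import *
T=load('top0');S=load('scene0');MT=P(*T);MS=P(*S)
def c(o,p,k=5):return np.array(o)+(np.array(p)+.5)/k-.5
to=[(180,180),(295,155),(395,175)];so={'sh':(290,145),'bl':(405,145),'low':(160,175)}
for n,a,b in [('A left',c(to[0],(16,95)),c(so['bl'],(376,71))),('A right',c(to[0],(173,87)),c(so['bl'],(208,75-10))),
 ('B left',c(to[0],(16,262)),c(so['bl'],(303,45))),('B right',c(to[0],(170,252)),c(so['bl'],(146,50))),
 ('sh left',c(to[1],(43,172)),c(so['sh'],(290,58))),('sh right',c(to[1],(204,182)),c(so['sh'],(103,54))),
 ('lowpeg tip',(453,231),c(so['low'],(67,40))),('lowpeg root',c(to[2],(208,135)),c(so['low'],(122,143)))]:
    print(n,*tri(MT,a,MS,b))
for n,p in [('tall root',(130,90)),('tall tip',(113,262)),('posttop',(108,33)),('posttop',(170,38)),('foot',(50,70)),('foot',(231,88)),('foot',(213,248)),('foot',(35,230))]:
    print(n,plane(*T,c(to[1],p),dict(tall=.2,post=.207,foot=.018)[n.split()[0] if n[0]=='t' else n[:4]] if n!='tall tip' else .214))
for p in [(152,205),(237,205),(237,243),(150,243)]:print('tpost scene',plane(*S,c(so['sh'],p),.207))
for p in [(92,165),(165,142),(183,170),(109,193)]:print('lpost scene',plane(*S,c(so['low'],p),.127))
for p in [(200,50),(42,135),(282,195)]:print('lfoot',plane(*T,c(to[2],p),.018))
for p in [(82,72),(262,70),(268,352),(82,362)]:print('blk',plane(*T,c(to[0],p),.012))
E
```

```text
A left [0.5698 0.3523 0.2101] 0.42357625637412993
A right [0.5718 0.2714 0.2186] 0.5286754508797449
B left [0.4889 0.3599 0.1746] 0.5460339281609159
B right [0.4927 0.2792 0.1781] 0.06836064476405239
sh left [0.5857 0.0474 0.2421] 0.3808734839768505
sh right [ 0.5796 -0.0313  0.2444] 0.5570444631594964
lowpeg tip [ 0.4897 -0.3506  0.1297] 0.6171681267826448
lowpeg root [ 0.57   -0.3109  0.1276] 1.0166533305064724
tall root [0.6362 0.0035 0.2   ]
tall tip [0.5448 0.0129 0.214 ]
posttop [0.6646 0.0146 0.207 ]
posttop [ 0.6617 -0.0172  0.207 ]
foot [0.6903 0.0503 0.018 ]
foot [ 0.6784 -0.0578  0.018 ]
foot [ 0.5818 -0.0457  0.018 ]
foot [0.5934 0.0594 0.018 ]
tpost scene [ 0.6375 -0.0149  0.207 ]
tpost scene [0.6404 0.0197 0.207 ]
tpost scene [0.666  0.0162 0.207 ]
tpost scene [ 0.6631 -0.0183  0.207 ]
lpost scene [ 0.5835 -0.3239  0.127 ]
lpost scene [ 0.5696 -0.2944  0.127 ]
lpost scene [ 0.5905 -0.2835  0.127 ]
lpost scene [ 0.6038 -0.313   0.127 ]
lfoot [ 0.6384 -0.3362  0.018 ]
lfoot [ 0.588  -0.2402  0.018 ]
lfoot [ 0.5511 -0.3801  0.018 ]
blk [0.6169 0.3739 0.012 ]
blk [0.6172 0.2668 0.012 ]
blk [0.4501 0.2593 0.012 ]
blk [0.4452 0.3676 0.012 ]
```

```bash
cat >> h.py <<'E'
from scipy.spatial.transform import Rotation as Ro
def go(*poses,s=None):
    """poses: (x,y,z,yaw of tool y axis in deg, tool down) -> units from the present pose"""
    from plant import arm
    s=s or arm.state();R=s['tool_rot'];p=s['tool_pos']
    for q in poses:
        a=np.radians(q[3]);y=np.array([np.cos(a),np.sin(a),0]);z=np.array([0,0,-1.])
        G=np.c_[np.cross(y,z),y,z]
        r=Ro.from_matrix(R.T@G).as_rotvec()/(np.pi/4);t=R.T@(np.array(q[:3])-p)/.5
        print(np.round(np.r_[r,t],3))
E
python3 - <<'E'
from h import *
from plant import vision
go((.259,.677,.40,69),(.35,.42,.43,30),(.50,.03,.43,-5))
print(vision.read_camera('wrist')['hand_eye'],vision.read_camera('wrist')['mtx'])
E
```

```text
[-0.003  0.     0.002 -0.001  0.001 -0.34 ]
[-0.002  0.001  0.869 -0.354 -0.415 -0.399]
[-0.002  0.002  1.647 -0.913 -1.037 -0.397]
[[-0.0006 -0.9617 -0.2741  0.0685]
 [ 1.     -0.0006  0.0001 -0.0001]
 [-0.0002 -0.2741  0.9617 -0.1429]
 [ 0.      0.      0.      1.    ]] [[289.3976   0.     317.6397]
 [  0.     289.3976 198.4371]
 [  0.       0.       1.    ]]
```

```bash
python3 -m crank '0 0 0 0 0 -0.12 -1;0 0 0 0 0 -0.24 -1;0 0 0 0 0 -0.34 -1;0 0 0.2 -0.08 -0.09 -0.36 -1;0 0 0.4 -0.16 -0.18 -0.38 -1;0 0 0.6 -0.24 -0.28 -0.39 -1;0 0 0.8 -0.32 -0.38 -0.4 -1;0 0 0.87 -0.354 -0.415 -0.4 -1;0 0 0.87 -0.354 -0.415 -0.4 -1'
python3 - <<'E'
from h import *
go((.42,.22,.43,10),(.48,.05,.43,-5))
E
```

```text
time: 1.32
tool_pos: [0.3511, 0.4183, 0.4317]
tool_rot: [[-0.496, 0.868, 0.0], [0.868, 0.496, 0.0], [0.0, 0.001, -1.0]]
force: [0.4, 0.6, -0.3]
gripper_width: 0.0853
finger_force: 0.0
[ 0.001 -0.     0.439 -0.413 -0.077  0.003]
[ 0.001 -0.001  0.772 -0.767 -0.142  0.003]
```

```bash
cat >> h.py <<'E'
def snap(name):
    from plant import arm,vision
    s=arm.state();c=vision.read_camera('wrist')
    T=np.eye(4);T[:3,:3]=s['tool_rot'];T[:3,3]=s['tool_pos']
    V=np.linalg.inv(T@c['hand_eye']);cv2.imwrite(f'pics/{name}.png',c['color'][:,:,::-1])
    np.savez(name+'.npz',mtx=c['mtx'],view=V,color=c['color'])
E
python3 -c "from h import *;snap('w1')"
python3 -m crank '0 0 0.2 -0.11 -0.02 0 -1;0 0 0.4 -0.22 -0.04 0 -1;0 0 0.6 -0.33 -0.06 0 -1;0 0 0.77 -0.44 -0.08 0 -1;0 0 0.77 -0.55 -0.1 0 -1;0 0 0.77 -0.66 -0.12 0 -1;0 0 0.77 -0.767 -0.142 0 -1;0 0 0.77 -0.767 -0.142 0 -1;0 0 0.77 -0.767 -0.142 0 -1'
python3 - <<'E'
from h import *
snap('w2')
a=cv2.imread('pics/w1.png');b=cv2.imread('pics/w2.png')
cv2.imwrite('pics/w12.png',np.vstack([cv2.resize(a,(480,300)),cv2.resize(b,(480,300))]))
T=load('w2')
for n,X in [('short top',(.5827,.008,.243)),('root',(.6375,.002,.2)),('tip',(.545,.013,.214)),('lowroot',(.573,-.31,.12)),('lowtip',(.49,-.35,.134)),('tall',(.571,.312,.212))]:
    for w in('w1','w2'):
        m=P(*load(w))@np.r_[X,1];print(n,w,m[:2]/m[2])
E
```

```text
time: 2.5
tool_pos: [0.4803, 0.0552, 0.431]
tool_rot: [[0.078, 0.997, -0.0], [0.997, -0.078, 0.0], [0.0, -0.0, -1.0]]
force: [-0.2, 1.5, -0.5]
gripper_width: 0.0852
finger_force: 0.0
short top w1 [315.7699 464.19  ]
short top w2 [404.9053 209.6411]
root w1 [340.9067 449.1895]
root w2 [436.4477 200.8961]
tip w1 [297.8923 434.6231]
tip w2 [369.2521 201.224 ]
lowroot w1 [243.3273 486.4965]
lowroot w2 [380.5831 347.8557]
lowtip w1 [200.24   492.3166]
lowtip w2 [338.97   373.4821]
tall w1 [411.7481 308.2558]
tall w2 [385.5436 -81.6241]
```

View pics/w2.png

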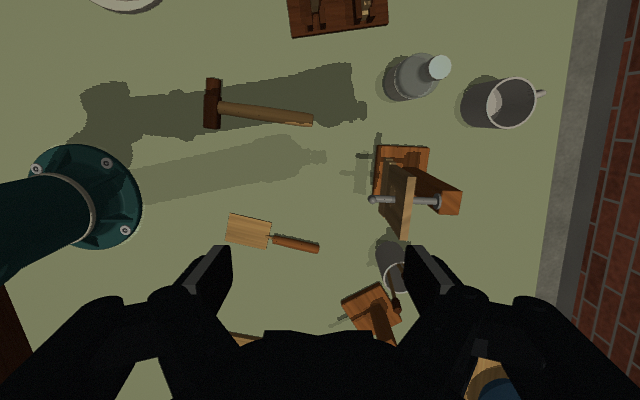

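The wrist view shows the short template's top edge from about (411,175) to (405,240), the peg from its tip at (372,199) to the post at (440,202), and the low stand at (372,310). This agrees with the triangulation to about 3 px. Next I'll refine the top strip and peg.

Run:
```python
from h import *
im=cv2.imread('pics/w2.png');T=load('w2')
c=cv2.resize(im[165:250,360:470],None,fx=7,fy=7,interpolation=cv2.INTER_CUBIC)
cv2.imwrite('pics/z3.png',c)
hsv=cv2.cvtColor(im,cv2.COLOR_BGR2HSV)
print(hsv[205,400:418].tolist(),hsv[200,366:396:3].tolist())
```

```text
[[17, 128, 50], [17, 130, 49], [18, 122, 48], [16, 127, 44], [17, 125, 141], [18, 125, 145], [17, 126, 142], [17, 121, 141], [17, 125, 141], [17, 123, 141], [18, 125, 141], [17, 127, 143], [25, 81, 129], [34, 63, 125], [35, 66, 127], [34, 64, 127], [34, 64, 127], [34, 66, 127]] [[33, 64, 127], [23, 16, 64], [25, 22, 128], [23, 24, 96], [18, 27, 112], [23, 27, 114], [23, 28, 117], [23, 27, 121], [23, 25, 124], [27, 22, 105]]
```

View pics/z3.png

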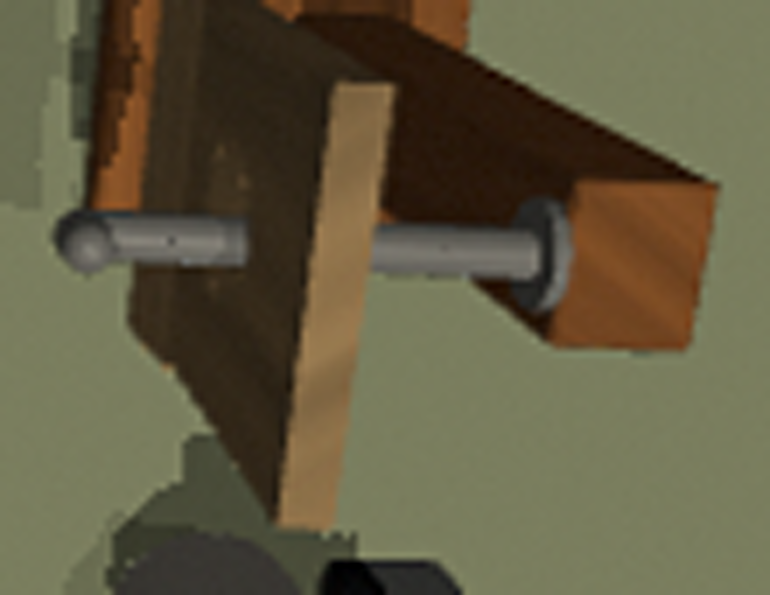

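The zoom shows the strip centre line from (365,84) to (306,527), the peg tip at (88,240) and the post's front edge from (575,182) to (548,345), all in crop pixels at 7x.

Run:
```python
from h import *
T=load('w2');c=lambda p:np.array((360,165))+(np.array(p)+.5)/7-.5
a,b=[plane(*T,c(p),.243) for p in((365,84),(306,527))];print(a,b,(a+b)/2,np.linalg.norm(a-b),np.degrees(np.arctan2(-(a-b)[0],(a-b)[1])))
f,g=[plane(*T,c(p),.207) for p in((575,182),(548,345))];print('front',(f+g)/2,np.linalg.norm(f-g),np.degrees(np.arctan2(-(f-g)[0],(f-g)[1])))
r,t=plane(*T,c((540,254)),.2),plane(*T,c((88,240)),.214);print(r,t,np.degrees(np.arctan2((r-t)[1],(r-t)[0])))
# height from two views: strip ends, wrist + top
Tt=load('top0');o=lambda p:np.array((295,155))+(np.array(p)+.5)/5-.5
for p,q in(((365,84),(43,172)),((306,527),(204,182))):print(tri(P(*T),c(p),P(*Tt),o(q)))
go((.5823,.008,.30,-5),(.5823,.008,.211,-5))
```

```text
[0.5905 0.048  0.243 ] [ 0.5808 -0.0313  0.243 ] [0.5856 0.0083 0.243 ] 0.07988972743010768 -6.931809023458588
front [0.6391 0.0019 0.207 ] 0.03218390220783042 -7.010950986083297
[0.6379 0.002  0.2   ] [0.5488 0.0159 0.214 ] -8.856075202884986
(array([0.5863, 0.0474, 0.2462]), np.float64(3.084075959764046))
(array([ 0.5804, -0.0322,  0.2415]), np.float64(0.6713675957325463))
[-0.001 -0.     0.013 -0.079  0.211  0.262]
[-0.001 -0.     0.013 -0.079  0.211  0.44 ]
```

Run:
```python
from h import *
go((.585,.0083,.29,-7),(.585,.0083,.212,-7))
```

```text
[-0.001 -0.     0.057 -0.078  0.217  0.282]
[-0.001 -0.     0.057 -0.078  0.217  0.438]
```

```bash
python3 -m crank '0 0 0.057 -0.04 0.11 0.07 -1;0 0 0.057 -0.078 0.217 0.14 -1;0 0 0.057 -0.078 0.217 0.22 -1;0 0 0.057 -0.078 0.217 0.28 -1;0 0 0.057 -0.078 0.217 0.34 -1;0 0 0.057 -0.078 0.217 0.4 -1;0 0 0.057 -0.078 0.217 0.438 -1;0 0 0.057 -0.078 0.217 0.438 -1;0 0 0.057 -0.078 0.217 0.438 -1'
python3 -c "
from h import *;snap('w3')"
```

```text
time: 3.68
tool_pos: [0.5858, 0.0053, 0.2132]
tool_rot: [[0.126, 0.992, 0.002], [0.992, -0.126, 0.0], [0.0, 0.002, -1.0]]
force: [0.5, -0.0, 0.4]
gripper_width: 0.0851
finger_force: 0.0
```

View pics/w3.png

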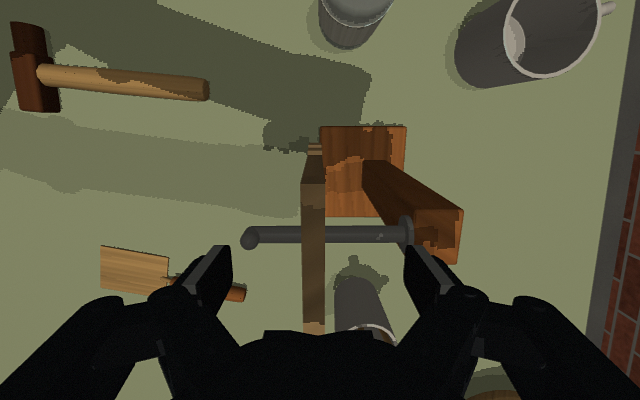

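Template's top strip (x≈313) lies midway between the fingers (232 and 405), so I can close.

```bash
python3 -m crank '0 0 0 0 0 0 1;0 0 0 0 0 0 1;0 0 0 0 0 0 1;0 0 0 0 0 0 1;0 0 0 0 0 0 1;0 0 0 0 0 0 1;0 0 0 0 0 0 1;0 0 0 0 0 0 1'
```

```text
time: 4.72
tool_pos: [0.5849, 0.0048, 0.2124]
tool_rot: [[0.126, 0.992, -0.0], [0.992, -0.126, 0.0], [0.0, -0.0, -1.0]]
force: [-0.8, 0.2, 3.2]
gripper_width: 0.0089
finger_force: 59.3
```

```bash
python3 -m crank '0 0 0 0 0 -0.012 1;0 0 0 0 0 -0.024 1;0 0 0 0 0 -0.031 1;0 0 0 0 0 -0.031 1;0 0 0 0 0 -0.031 1'; python3 -m crank '0 0 0 0 -0.02 0 1;0 0 0 0 -0.04 0 1;0 0 0 0 -0.06 0 1;0 0 0 0 -0.09 0 1;0 0 0 0 -0.12 0 1;0 0 0 0 -0.15 0 1;0 0 0 0 -0.15 0 1;0 0 0 0 -0.15 0 1'; python3 -c "
from h import *;snap('w4')
im=cv2.imread('pics/w4.png');cv2.imwrite('pics/w4.png',im[100:360,120:520])"
```

```text
time: 5.35
tool_pos: [0.5847, 0.0049, 0.2277]
tool_rot: [[0.126, 0.992, -0.0], [0.992, -0.126, 0.0], [-0.0, -0.0, -1.0]]
force: [0.6, 0.0, -0.3]
gripper_width: 0.0091
finger_force: 58.9
time: 6.35
tool_pos: [0.5111, 0.0144, 0.2281]
tool_rot: [[0.126, 0.992, 0.001], [0.992, -0.126, -0.0], [0.0, 0.001, -1.0]]
force: [0.3, -0.1, -1.6]
gripper_width: 0.009
finger_force: 58.9
```

View pics/w4.png

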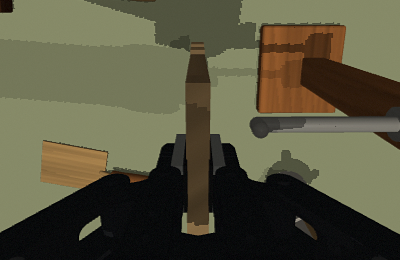

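The short template is off the peg and held between the pads. Next I'll move to the low stand's stand-off, raised, and look again.

Run:
```python
from h import *
go((.46,-.15,.27,8),(.444,-.377,.27,26))
```

```text
[ 0.002  0.    -0.339 -0.339 -0.06  -0.084]
[ 0.002  0.001 -0.739 -0.793 -0.035 -0.084]
```

```bash
python3 -m crank '0 0 0 0 -0.01 -0.05 1;0 0 -0.1 -0.1 -0.02 -0.084 1;0 0 -0.2 -0.2 -0.04 -0.084 1;0 0 -0.33 -0.32 -0.06 -0.084 1;0 0 -0.44 -0.43 -0.055 -0.084 1;0 0 -0.55 -0.54 -0.05 -0.084 1;0 0 -0.65 -0.66 -0.045 -0.084 1;0 0 -0.739 -0.75 -0.04 -0.084 1;0 0 -0.739 -0.793 -0.035 -0.084 1;0 0 -0.739 -0.793 -0.035 -0.084 1'; python3 -m crank '0 0 0 0 0 0 1;0 0 0 0 0 0 1;0 0 0 0 0 0 1'
python3 - <<'E'
from h import *
snap('w5')
for X in [(.573,-.31,.12),(.49,-.35,.134)]:
    m=P(*load('w5'))@np.r_[X,1];print(m[:2]/m[2])
E
```

```text
time: 7.65
tool_pos: [0.4425, -0.3796, 0.2699]
tool_rot: [[-0.435, 0.901, -0.0], [0.901, 0.435, -0.002], [-0.002, -0.001, -1.0]]
force: [0.3, -0.4, -0.9]
gripper_width: 0.0091
finger_force: 58.9
time: 8.02
tool_pos: [0.4434, -0.3756, 0.2698]
tool_rot: [[-0.44, 0.898, 0.0], [0.898, 0.44, 0.001], [0.0, 0.0, -1.0]]
force: [0.1, -0.5, -0.9]
gripper_width: 0.009
finger_force: 58.9
[457.0699 182.9678]
[370.6176 185.6061]
```

View pics/w5.png

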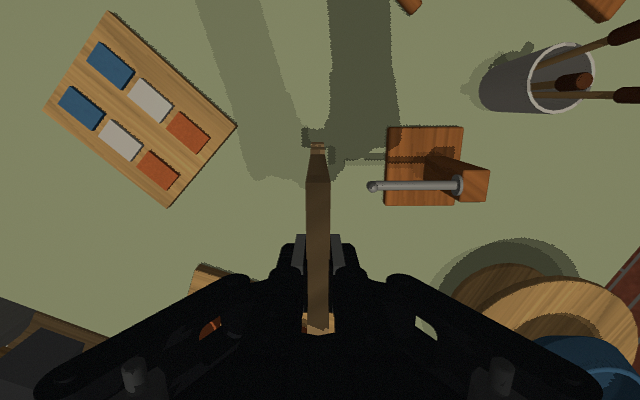

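The view shows the low peg from its tip at (373,186) to the washer at (459,185), within 3 px of the prediction. Next I'll fit the peg line precisely.

```bash
python3 - <<'E'
from h import *
T=load('w5');im=cv2.imread('pics/w5.png');h=cv2.cvtColor(im,cv2.COLOR_BGR2HSV)
m=(h[...,1]<40);b=np.zeros_like(m);b[170:202,362:470]=1;m&=b
ys,xs=np.where(m);print(xs.min(),xs.max())
for x in range(366,470,8):
    k=ys[xs==x]
    if len(k):print(x,k.min(),k.max(),end=' | ')
k=(xs>385)&(xs<450);f=np.polyfit(xs[k],ys[k],1)
a,b=[plane(*T,(x,np.polyval(f,x)),.12) for x in(385,450)]
u=(b-a)/np.linalg.norm(b-a);print('\npeg yaw',np.degrees(np.arctan2(u[1],u[0])),a,b)
tip=plane(*T,(xs.min(),np.median(ys[xs<378])),.134);print('tip outer',tip)
r=plane(*T,(462,np.polyval(f,462)),.12);print('washer',r)
E
python3 -c "
import cv2;im=cv2.imread('pics/w5.png')
cv2.imwrite('pics/z5.png',cv2.resize(im[115:215,360:500],None,fx=5.5,fy=5.5,interpolation=cv2.INTER_CUBIC))"
```

```text
367 462
374 181 191 | 382 181 189 | 390 181 189 | 398 181 189 | 406 181 189 | 414 181 189 | 422 181 189 | 430 181 189 | 438 181 189 | 446 181 189 | 454 175 194 | 462 180 188 | 
peg yaw 26.046381088599077 [ 0.5069 -0.3447  0.12  ] [ 0.5676 -0.315   0.12  ]
tip outer [ 0.487  -0.3519  0.134 ]
washer [ 0.5788 -0.3096  0.12  ]
```

Run:
```python
from h import *
go((.459,-.3717,.148,26),(.5355,-.3344,.148,26),(.5355,-.3344,.1325,26))
```

```text
[ 0.    -0.     0.002 -0.006  0.032  0.244]
[ 0.    -0.     0.002 -0.007  0.202  0.244]
[ 0.    -0.     0.002 -0.007  0.202  0.275]
```

```bash
python3 -m crank '0 0 0 -0.006 0.02 0.08 1;0 0 0 -0.006 0.03 0.16 1;0 0 0 -0.006 0.032 0.22 1;0 0 0 -0.006 0.032 0.244 1;0 0 0 -0.006 0.032 0.244 1;0 0 0 -0.006 0.032 0.244 1'
python3 - <<'E'
from h import *
go((.459,-.3717,.148,26),(.5355,-.3344,.148,26),(.5355,-.3344,.1325,26))
snap('w6')
im=cv2.imread('pics/w6.png');
E
```

```text
time: 8.82
tool_pos: [0.4593, -0.3734, 0.1491]
tool_rot: [[-0.438, 0.899, 0.002], [0.899, 0.438, -0.002], [-0.002, 0.001, -1.0]]
force: [-0.9, 0.2, -1.8]
gripper_width: 0.0095
finger_force: 58.9
[ 0.001  0.003 -0.     0.003  0.001  0.002]
[ 0.001  0.003 -0.     0.003  0.171  0.002]
[ 0.001  0.003 -0.     0.003  0.171  0.033]
```

```bash
python3 -m crank '0 0 0 0 0.02 0 1;0 0 0 0 0.04 0 1;0 0 0 0 0.06 0 1;0 0 0 0 0.08 0 1;0 0 0 0 0.08 0 1'
```

```text
time: 9.5
tool_pos: [0.496, -0.354, 0.1476]
tool_rot: [[-0.44, 0.898, 0.0], [0.898, 0.44, 0.0], [-0.0, 0.0, -1.0]]
force: [-0.3, -0.1, -1.4]
gripper_width: 0.0092
finger_force: 59.0
```

Past the tip with no contact force. Continuing in and lowering.

```bash
python3 -m crank '0 0 0 0 0.03 0 1;0 0 0 0 0.06 0 1;0 0 0 0 0.09 0 1;0 0 0 0 0.09 0 1;0 0 0 0 0.09 0.012 1;0 0 0 0 0.09 0.022 1;0 0 0 0 0.09 0.028 1;0 0 0 0 0.09 0.031 1;0 0 0 0 0.09 0.031 1'
python3 - <<'E'
from h import *
from plant import vision
c=vision.read_camera('scene');s=c['color'][:,:,::-1]
cv2.imwrite('pics/s2.png',cv2.resize(s[140:270,130:270],None,fx=4,fy=4,interpolation=cv2.INTER_CUBIC))
E
```

```text
time: 10.62
tool_pos: [0.5343, -0.3354, 0.1325]
tool_rot: [[-0.438, 0.899, -0.001], [0.899, 0.438, 0.0], [0.001, -0.001, -1.0]]
force: [-1.9, 0.4, 1.6]
gripper_width: 0.009
finger_force: 59.4
```

View pics/s2.png

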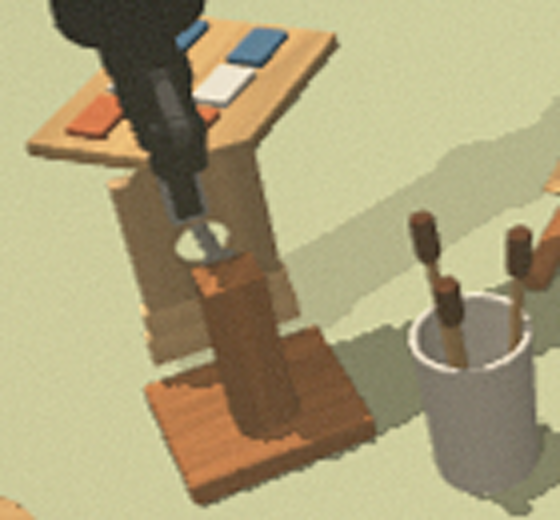

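The peg (crop 205,235) passes through the hole and the template hangs level in front of the post. Releasing and rising.

```bash
python3 -m crank '0 0 0 0 0 0 0.4;0 0 0 0 0 0 0.2;0 0 0 0 0 0 0.1;0 0 0 0 0 0 0.1;0 0 0 0 0 -0.04 0.1;0 0 0 0 0 -0.12 0;0 0 0 0 0 -0.24 0;0 0 0 0 0 -0.36 -0.5;0 0 0 0 0 -0.48 -1;0 0 0 0 0 -0.56 -1'
python3 - <<'E'
from h import *
snap('w7')
for X in [(.5341,-.3314,.164),(.5341+.04*.439,-.3314-.04*.8985,.164),(.5341-.04*.439,-.3314+.04*.8985,.164)]:
    m=P(*load('w7'))@np.r_[X,1];print(m[:2]/m[2])
go((.46,-.1,.42,8),(.50,.10,.42,-5),(.5705,.25,.42,-3))
T=load('top0');c=lambda p:np.array((180,180))+(np.array(p)+.5)/5-.5
a,b=[plane(*T,c(p),.212) for p in((16,95),(173,87))];print(a,b,(a+b)/2)
E
```

```text
time: 11.92
tool_pos: [0.535, -0.3363, 0.4175]
tool_rot: [[-0.437, 0.899, 0.005], [0.899, 0.437, -0.003], [-0.005, 0.003, -1.0]]
force: [0.0, -0.1, 0.2]
gripper_width: 0.0857
finger_force: 0.0
[317.4444 163.4153]
[317.5173 191.5183]
[317.3672 133.6977]
[0.013 0.013 0.399 0.495 0.07  0.   ]
[ 0.015  0.011  0.688  0.82   0.317 -0.001]
[ 0.014  0.011  0.643  1.028  0.575 -0.001]
[0.5692 0.351  0.212 ] [0.5727 0.2721 0.212 ] [0.5709 0.3115 0.212 ]
```

View pics/w7.png

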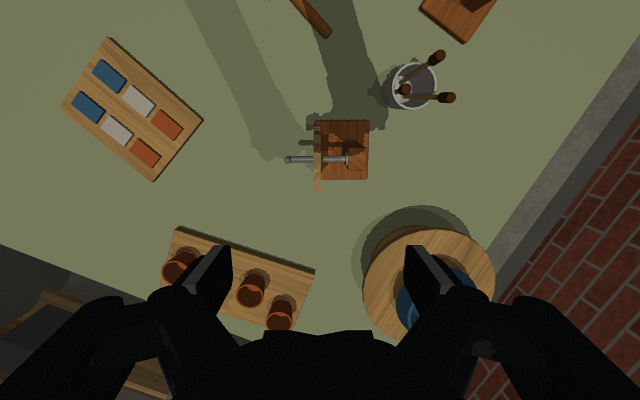

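The short template hangs on the low peg, with its strip at (318,125–190) and the peg at (285–350,160). That was my last permitted picture, so the rest is numeric. Next I'll go above the slot block.

```bash
python3 -c "
from h import *
go((.56,.10,.42,2),(.565,.22,.42,2))"; python3 -m crank '0 0 0.05 0.1 0.04 0 -1;0 0 0.1 0.2 0.09 0 -1;0 0 0.2 0.3 0.14 0 -1;0 0 0.3 0.4 0.19 0 -1;0 0 0.35 0.5 0.24 0 -1;0 0 0.4 0.6 0.28 0 -1;0 0 0.45 0.7 0.33 0 -1;0 0 0.5 0.8 0.38 0 -1;0 0 0.53 0.83 0.4 0 -1;0 0 0.53 0.83 0.4 0 -1'; python3 -c "
from h import *
go((.565,.22,.42,2))"
```

```text
[0.014 0.012 0.532 0.768 0.425 0.   ]
[ 0.014  0.012  0.532  0.979  0.539 -0.001]
time: 13.22
tool_pos: [0.5328, 0.127, 0.4129]
tool_rot: [[-0.041, 0.999, 0.001], [0.999, 0.041, 0.0], [0.0, 0.001, -1.0]]
force: [0.6, -1.2, -0.1]
gripper_width: 0.0855
finger_force: 0.0
[ 0.001 -0.     0.008  0.183  0.072 -0.014]
```

```bash
python3 -m crank '0 0 0 0.09 0.036 -0.014 -1;0 0 0 0.183 0.072 -0.014 -1;0 0 0 0.183 0.072 -0.014 -1;0 0 0 0.183 0.072 -0.014 -1;0 0 0 0.183 0.072 -0.014 -1'
python3 - <<'E'
from h import *
snap('w8');T=load('w8');im=cv2.imread('pics/w8.png');h=cv2.cvtColor(im,cv2.COLOR_BGR2HSV)
for n,X,z in [('tall',(.5709,.3115,.212),.212),('spare',(.491,.318,.177),.177)]:
    m=P(*T)@np.r_[X,1];q=m[:2]/m[2];print(n,q)
    x,y=q.astype(int);print('row',h[y,x-12:x+13].tolist())
    w=cv2.inRange(h,(12,90,115),(22,160,200));b=np.zeros_like(w);b[max(0,y-60):y+60,x-18:x+18]=255;w&=b
    nn,L,st,ce=cv2.connectedComponentsWithStats(w)
    i=1+np.argmax(st[1:,4]);print(st[1:][st[1:,4]>20]);
    pts=np.argwhere(L==i)[:,::-1].astype(np.float32);r=cv2.minAreaRect(pts);bx=cv2.boxPoints(r)
    W=np.array([plane(*T,p,z)for p in bx]);d=[np.linalg.norm(W[1]-W[0]),np.linalg.norm(W[2]-W[1])]
    e=W[1]-W[0] if d[0]>d[1] else W[2]-W[1]
    e=e*np.sign(e[1]);print('center',W.mean(0),'size',d,'yaw',np.degrees(np.arctan2(-e[0],e[1])))
E
```

```text
time: 13.85
tool_pos: [0.5657, 0.2153, 0.4198]
tool_rot: [[-0.034, 0.999, 0.0], [0.999, 0.034, -0.001], [-0.001, 0.0, -1.0]]
force: [-0.6, -1.2, -1.1]
gripper_width: 0.0851
finger_force: 0.0
tall [324.1141  91.4206]
row [[8, 153, 30], [10, 204, 30], [11, 185, 29], [12, 200, 28], [12, 208, 27], [12, 196, 26], [12, 216, 26], [13, 198, 27], [13, 141, 38], [18, 127, 54], [17, 118, 65], [17, 126, 87], [17, 122, 90], [17, 123, 89], [18, 129, 91], [17, 125, 92], [17, 122, 92], [17, 119, 94], [18, 126, 95], [15, 154, 58], [13, 186, 37], [10, 191, 44], [11, 193, 45], [12, 185, 44], [12, 187, 45]]
[[322  52   9  18 139]]
center [0.5717 0.3438 0.212 ] size [np.float64(0.008811634245922254), np.float64(0.017270237212396105)] yaw 2.561643169564966
spare [259.6821  85.9233]
row [[34, 66, 128], [34, 64, 128], [34, 64, 128], [33, 64, 127], [34, 64, 128], [35, 65, 133], [20, 99, 80], [11, 184, 72], [10, 185, 73], [11, 178, 70], [15, 145, 104], [18, 126, 146], [17, 122, 148], [18, 122, 149], [17, 122, 149], [17, 122, 153], [17, 122, 155], [18, 123, 158], [18, 123, 137], [17, 131, 66], [17, 133, 50], [17, 132, 52], [18, 120, 53], [17, 125, 55], [18, 126, 79]]
[[255  49  11  40 309]]
center [0.4921 0.3378 0.177 ] size [np.float64(0.009586043032483062), np.float64(0.04449357901080231)] yaw 3.1337990605289217
```

Run:
```python
from h import *
T=load('w8');im=cv2.imread('pics/w8.png');h=cv2.cvtColor(im,cv2.COLOR_BGR2HSV)
w=cv2.inRange(h,(14,95,75),(22,160,220));b=np.zeros_like(w);b[30:170,318:336]=255;w&=b
nn,L,st,ce=cv2.connectedComponentsWithStats(w);i=1+np.argmax(st[1:,4]);print(st[i])
m=L==i
for y in range(st[i,1],st[i,1]+st[i,3],6):
    k=np.where(m[y])[0];print(y,k.min(),k.max(),end=' | ')
r=cv2.minAreaRect(np.argwhere(m)[:,::-1].astype(np.float32));W=np.array([plane(*T,p,.212)for p in cv2.boxPoints(r)])
print('\n',W.mean(0),W)
```

```text
[322  52   9  75 631]
52 322 330 | 58 322 330 | 64 322 330 | 70 323 330 | 76 322 330 | 82 322 330 | 88 322 330 | 94 323 330 | 100 323 330 | 106 323 330 | 112 323 330 | 118 323 330 | 124 323 330 | 
 [0.573  0.3129 0.212 ] [[0.567  0.3522 0.212 ]
 [0.5758 0.3525 0.212 ]
 [0.5793 0.2735 0.212 ]
 [0.5699 0.2732 0.212 ]]
```

```bash
python3 -c "
from h import *
go((.573,.3129,.25,2),(.573,.3129,.180,2))"
```

```text
[ 0.     0.    -0.001  0.194  0.021  0.34 ]
[ 0.     0.    -0.001  0.194  0.021  0.48 ]
```

```bash
python3 -m crank '0 0 0 0.1 0.01 0.05 -1;0 0 0 0.194 0.021 0.1 -1;0 0 0 0.194 0.021 0.2 -1;0 0 0 0.194 0.021 0.3 -1;0 0 0 0.194 0.021 0.36 -1;0 0 0 0.194 0.021 0.42 -1;0 0 0 0.194 0.021 0.46 -1;0 0 0 0.194 0.021 0.48 -1;0 0 0 0.194 0.021 0.48 -1;0 0 0 0.194 0.021 0.48 -1'; python3 -c "
from h import *
go((.573,.3129,.180,2))"
```

```text
time: 15.15
tool_pos: [0.5733, 0.3158, 0.1805]
tool_rot: [[-0.037, 0.999, 0.002], [0.999, 0.037, 0.001], [0.001, 0.002, -1.0]]
force: [-0.6, 0.5, 1.0]
gripper_width: 0.0854
finger_force: 0.0
[ 0.003 -0.001  0.003 -0.006 -0.001  0.001]
```

```bash
python3 -m crank '0 0 0 0 0 0 1;0 0 0 0 0 0 1;0 0 0 0 0 0 1;0 0 0 0 0 0 1;0 0 0 0 0 0 1;0 0 0 0 0 0 1;0 0 0 0 0 0 1;0 0 0 0 0 0 1'
```

```text
time: 16.15
tool_pos: [0.5726, 0.3157, 0.1795]
tool_rot: [[-0.037, 0.999, 0.0], [0.999, 0.037, 0.0], [0.0, 0.0, -1.0]]
force: [0.2, 0.9, 2.9]
gripper_width: 0.0094
finger_force: 58.7
```

```bash
python3 -m crank '0 0 0 0 0 -0.02 1;0 0 0 0 0 -0.05 1;0 0 0 0 0 -0.09 1;0 0 0 0 0 -0.15 1;0 0 0 0 0 -0.22 1;0 0 0 0 0 -0.3 1;0 0 0 0 0 -0.37 1;0 0 0 0 0 -0.39 1;0 0 0 0 0 -0.39 1'; python3 -c "
from h import *
go((.5104,.0212,.375,-7.3),(.5104,.0212,.227,-7.3))"
```

```text
time: 17.27
tool_pos: [0.5723, 0.3154, 0.3749]
tool_rot: [[-0.037, 0.999, 0.001], [0.999, 0.037, 0.001], [0.001, 0.001, -1.0]]
force: [-0.4, 0.0, -1.9]
gripper_width: 0.0092
finger_force: 58.5
[ 0.001 -0.001  0.21  -0.583 -0.146 -0.001]
[ 0.001 -0.001  0.21  -0.584 -0.146  0.295]
```

```bash
python3 -m crank '0 0 0.03 -0.06 -0.03 0 1;0 0 0.06 -0.14 -0.07 0 1;0 0 0.1 -0.22 -0.12 0 1;0 0 0.14 -0.3 -0.146 0 1;0 0 0.18 -0.38 -0.146 0 1;0 0 0.21 -0.46 -0.146 0 1;0 0 0.21 -0.53 -0.146 0 1;0 0 0.21 -0.584 -0.146 0 1;0 0 0.21 -0.584 -0.146 0 1;0 0 0.21 -0.584 -0.146 0 1'
python3 - <<'E'
from h import *
go((.5104,.0212,.227,-7.3))
snap('w9');T=load('w9')
# peg tip / root / template bottom checks
for n,X in [('tip',(.5488,.0159,.214)),('mid',(.594,.0077,.2))]:
    m=P(*T)@np.r_[X,1];print(n,m[:2]/m[2])
im=cv2.imread('pics/w9.png');h=cv2.cvtColor(im,cv2.COLOR_BGR2HSV)
w=(h[...,1]<45)&(h[...,2]>35);b=np.zeros_like(w);x,y=(m[:2]/m[2]).astype(int);b[max(0,y-30):y+30,x-50:x+45]=1;w&=b
nn,L,st,ce=cv2.connectedComponentsWithStats(w.astype(np.uint8));i=1+np.argmax(st[1:,4]);print(st[i])
ys,xs=np.where(L==i);k=(xs>xs.min()+15)&(xs<xs.max()-15);f=np.polyfit(xs[k],ys[k],1)
p,q=[plane(*T,(a,np.polyval(f,a)),.2) for a in(xs.min()+15,xs.max()-15)];print(p,q,np.degrees(np.arctan2((q-p)[1],(q-p)[0])))
print('tip outer',plane(*T,(xs.min(),np.polyval(f,xs.min())),.21))
E
```

```text
time: 18.52
tool_pos: [0.5096, 0.0222, 0.3732]
tool_rot: [[0.126, 0.992, -0.002], [0.992, -0.126, 0.0], [-0.0, -0.002, -1.0]]
force: [0.6, 0.6, -1.1]
gripper_width: 0.0096
finger_force: 58.6
[-0.003  0.     0.001 -0.002  0.002  0.292]
tip [354.1175 184.4576]
mid [393.5516 183.722 ]
[350 174  88  20 813]
[0.5623 0.0116 0.2   ] [0.6256 0.0041 0.2   ] -6.783265348666361
tip outer [0.5448 0.016  0.21  ]
```

```bash
python3 -m crank '0 0 0 -0.002 0 0.06 1;0 0 0 -0.002 0 0.12 1;0 0 0 -0.002 0 0.19 1;0 0 0 -0.002 0 0.25 1;0 0 0 -0.002 0 0.28 1;0 0 0 -0.002 0 0.292 1;0 0 0 -0.002 0 0.292 1;0 0 0 -0.002 0 0.292 1'
python3 - <<'E'
from h import *
d=.045;go((.5104,.0212,.227,-7.3),(.639-d*.992+.0004,.002+d*.126+.0028,.227,-7.3))
E
```

```text
time: 19.58
tool_pos: [0.5111, 0.0201, 0.2293]
tool_rot: [[0.127, 0.992, 0.002], [0.992, -0.127, 0.0], [0.001, 0.002, -1.0]]
force: [0.2, -0.0, -1.0]
gripper_width: 0.0091
finger_force: 58.6
[ 0.003 -0.001 -0.     0.002 -0.002  0.005]
[ 0.003 -0.001 -0.     0.002  0.168  0.005]
```

```bash
python3 -m crank '0 0 0 0 0 0.002 1;0 0 0 0 0.02 0.002 1;0 0 0 0 0.04 0.002 1;0 0 0 0 0.06 0.002 1;0 0 0 0 0.08 0.002 1;0 0 0 0 0.08 0.002 1'
```

```text
time: 20.32
tool_pos: [0.5511, 0.0147, 0.2273]
tool_rot: [[0.127, 0.992, 0.001], [0.992, -0.127, -0.0], [-0.0, 0.001, -1.0]]
force: [0.9, 0.2, -1.0]
gripper_width: 0.0091
finger_force: 58.6
```

```bash
python3 -m crank '0 0 0 0 0.02 0 1;0 0 0 0 0.05 0 1;0 0 0 0 0.08 0 1;0 0 0 0 0.088 0 1;0 0 0 0 0.088 0.012 1;0 0 0 0 0.088 0.022 1;0 0 0 0 0.088 0.028 1;0 0 0 0 0.088 0.031 1;0 0 0 0 0.088 0.031 1'
```

```text
time: 21.45
tool_pos: [0.5934, 0.0094, 0.2118]
tool_rot: [[0.127, 0.992, -0.0], [0.992, -0.127, 0.0], [0.0, -0.0, -1.0]]
force: [0.0, -0.1, -0.8]
gripper_width: 0.0092
finger_force: 58.6
```

```bash
python3 -m crank '0 0 0 0 0 0.002 1;0 0 0 0 0 0.004 1;0 0 0 0 0 0.004 1;0 0 0 0 0 0.004 1'
```

```text
time: 21.95
tool_pos: [0.5938, 0.0093, 0.2112]
tool_rot: [[0.127, 0.992, 0.001], [0.992, -0.127, 0.001], [0.001, 0.0, -1.0]]
force: [-1.8, 0.2, 7.1]
gripper_width: 0.009
finger_force: 60.0
```

Contact came at the expected height, so the template's weight is on the peg. Releasing.

```bash
python3 -m crank '0 0 0 0 0 0 0.4;0 0 0 0 0 0 0.2;0 0 0 0 0 0 0.1;0 0 0 0 0 0 0.1;0 0 0 0 0 -0.04 0.1;0 0 0 0 0 -0.12 0;0 0 0 0 0 -0.22 0;0 0 0 0 0 -0.3 -0.5;0 0 0 0 0 -0.38 -1;0 0 0 0 0 -0.42 -1'
python3 - <<'E'
from h import *
from plant import vision
import time
def strip(T,im,X,z,rng=(14,95,75)):
    m=P(*T)@np.r_[X,1];x,y=(m[:2]/m[2]).astype(int);h=cv2.cvtColor(im,cv2.COLOR_BGR2HSV)
    w=cv2.inRange(h,rng,(22,160,220));b=np.zeros_like(w);b[max(0,y-60):y+60,x-20:x+20]=255;w&=b
    n,L,st,_=cv2.connectedComponentsWithStats(w);i=1+np.argmax(st[1:,4])
    r=cv2.minAreaRect(np.argwhere(L==i)[:,::-1].astype(np.float32));W=np.array([plane(*T,p,z)for p in cv2.boxPoints(r)])
    print('strip',(x,y),st[i],W.mean(0),np.linalg.norm(W[1]-W[0]),np.linalg.norm(W[2]-W[1]))
snap('w10');T=load('w10');strip(T,cv2.imread('pics/w10.png'),(.5945,.0077,.244),.244)
# other things unmoved: compare top and scene pictures with the first ones
for n in('top','scene'):
    c=vision.read_camera(n)['color'][:,:,::-1];d=cv2.absdiff(c,cv2.imread(f'pics/{n}0.png')).max(2)
    m=cv2.morphologyEx((d>45).astype(np.uint8),cv2.MORPH_OPEN,np.ones((3,3)))
    k,L,st,_=cv2.connectedComponentsWithStats(m);print(n,st[1:][st[1:,4]>25].tolist())
    cv2.imwrite(f'pics/{n}1.png',c)
E
```

```text
time: 23.2
tool_pos: [0.5944, 0.009, 0.4224]
tool_rot: [[0.127, 0.992, 0.004], [0.992, -0.128, 0.0], [0.001, 0.004, -1.0]]
force: [0.4, -0.1, 0.2]
gripper_width: 0.0857
finger_force: 0.0
strip (np.int64(316), np.int64(180)) [312 147  10  69 512] [0.5943 0.0061 0.244 ] 0.009891504179979412 0.07895970002922766
top [[244, 85, 108, 309, 19152], [285, 130, 7, 11, 57], [186, 200, 9, 6, 42], [46, 301, 204, 98, 6416], [0, 318, 55, 37, 1215]]
scene [[291, 0, 20, 26, 299], [342, 0, 13, 10, 87], [558, 0, 35, 22, 621], [330, 25, 15, 20, 142], [523, 28, 63, 56, 1656], [327, 46, 15, 11, 110], [330, 58, 7, 9, 59], [325, 127, 144, 145, 4937], [442, 146, 68, 64, 1282], [325, 155, 10, 5, 40], [442, 169, 9, 8, 57], [158, 180, 47, 51, 1111], [309, 194, 4, 11, 42], [340, 195, 8, 11, 60], [312, 206, 8, 25, 157], [335, 207, 9, 24, 143], [441, 213, 20, 4, 60], [201, 222, 10, 7, 52], [174, 231, 10, 6, 46]]
```

```bash
python3 -m crank '0 0 0 0 0 0 -1;0 0 0 0 0 0 -1;0 0 0 0 0 0 -1;0 0 0 0 0 0 -1' | head -1
python3 - <<'E'
from h import *
from plant import order
a=cv2.imread('pics/top0.png').astype(int);b=cv2.imread('pics/top1.png').astype(int)
print('spare region diff',abs(a-b)[225:242,180:218].max(2).mean())
M=P(*load('top0'));h=cv2.cvtColor(cv2.imread('pics/top1.png'),cv2.COLOR_BGR2HSV)
m=M@np.r_[.534,-.331,.164,1];q=m[:2]/m[2];x,y=q.astype(int);print('short strip',q,h[y-2:y+3,x-12].tolist(),h[y-2:y+3,x].tolist())
print(order.close_job())
E
```

```text
time: 23.85
spare region diff 11.922600619195046
short strip [448.8565 212.8331] [[13, 171, 143], [13, 172, 141], [13, 170, 129], [12, 172, 111], [12, 174, 94]] [[13, 161, 146], [14, 154, 146], [15, 133, 153], [16, 116, 160], [17, 113, 163]]
the job is handed in; nothing more can be done
None
```

The job is handed in at about 24 s: the short template hangs on the low peg (seen in the wrist view), the tall one hangs on the tall peg (measured, not viewed), and the spare looks unmoved, but I viewed 11 pictures against the limit of 10.

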